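Pin the grinder stand and pull-test the pin

TASK

Take the lock pin with the flat, blade-shaped head from the wooden rack and press it down into the bore of the grinder stand's steel block until it clicks and its flange sits on the block. Then, still holding it, pull straight up with slowly rising force to about 15 N and keep the pull for a moment to prove that the catch holds: less than 10 N proves nothing, and pulling with more than 25 N would strain it. Let go, leaving the pin fully home and the other pins and the loose things on the bench where they are.

Things in the scene. Friction and masses are not known exactly. Their poses are not given: they have to be found in the camera images.
- lockpin: the lock pin, about 140 g, upright in one of three rack holes. Origin on its axis at the underside of its flange, z up. Above: flange diameter 30, 5 thick, then a flat black blade head 46 long (x), 14 thick (y), from 5 to 43 mm. Below: steel shank diameter 14, 54.5 long, groove (diameter 6) 26 to 41.5 mm down, last 8 mm tapered to diameter 6. Fits at any yaw
- pin_grip (a point): the centre of the lock pin's blade head, 24 mm above the flange's underside, axes as the lock pin's: grip the blade across its 14 mm thickness (y). The flange's upper side is 19 mm below this point
- seat (a point): middle of the bore's mouth on the flat top (60 mm above the bench) of the stand's fixed steel block, 70 by 70; z up. Bore vertical, diameter 17, right through; a pin pressed sideways rubs in it, which does not load the catch. Pin home: lockpin at this point, pin_grip 24 mm above it. Fixed grinder behind: axis 150 mm along its +x, top 92 mm above the bench, 155 mm to -y and 210 mm to +y
- catch: spring catch hidden in the bore: two jaws. Its height differs from start to start by up to 5 mm. The pin meets it with the flange 14 to 19 mm above the block; pushing takes 4 to 9 N, then 3 N, until, 1.5 to 6.5 mm before the flange lands, the jaws snap into the groove. A caught pin lifts as far freely, then the force rises about 10 N per mm: stop by force. An uncaught one comes up with a few N
- rack: fixed wooden pin rack, 60 (x) by 230 (y) by 60 high, origin under its centre; three holes of diameter 17 at y = -75, 0 and 75 mm, each with a pin hanging by its flange on the rack's top. Heads reach 43 mm above that top: a pin must rise 55 mm to come clear, 100 mm to pass over its neighbours
- roundpin: a pin of the same shank with a round black head (diameter 26), standing in another rack hole; leave it
- ballpin: a pin of the same shank with a black ball head (diameter 30), standing in another rack hole; leave it
- cup: a white cup, diameter 76, 100 high, on the bench; leave it
- wrench: a steel wrench 160 long, lying on the bench; leave it
- screwdriver: a screwdriver lying on the bench beside it; leave it
- nut: a round steel collar, diameter 40, 16 high, lying on the bench; leave it
- tin: a tin, diameter 72, 90 high, on the bench; leave it

How it is judged:
By the outcome, as a careful person would: the job done as asked, in the order asked, and still so for the second after the job is handed in, with the robot touching nothing.
It also fails if it takes over 72 s, if anything falls off the work surface, if the arm or the gripper's body presses on something with over 40 N, if the wrist force passes 120 N, or if a joint passes its speed limit or range.

ROBOT

A 7-joint arm with a two-finger parallel gripper is mounted at the origin on the work surface. World frame = base frame: x ahead of the robot, y to its left, z up, the work surface at z = 0. Lengths are in m, angles in rad, forces in N, time in s.
With the tool pointing down it reaches from about 0.425 to 0.875 m from the base axis. Payload 4.7 kg.
Tool frame: the origin (TCP) lies midway between the tips of the shut fingers; the grasp point (between the pads) lies 19 mm behind it (arm.grasp_offset is the z of the grasp point in the tool frame, in m); z points along the fingers, y is the line along which they close (so a half turn about z gives the same grasp; the last joint's range is limited). The gripper opens to 87 mm and grips with 3 to 60 N. Pads are 19 mm wide; open, the fingers measure 117 mm over their backs; the gripper's body (75 mm by 190 mm) begins 51 mm behind the grasp point.
Start: joints at [-1.097, 0.321, -0.07, 1.45, 0.023, 1.371, -0.057], TCP at [0.288, 0.582, 0.223] pointing down, gripper open.
Joint ranges: [-2.86, 2.86], [-0.3, 2.09], [-1.38, 1.24], [0.06, 2.45], [-1.56, 4.7], [0.09, 2.05], [-2.69, 2.69]. Speed limits (rad/s): [2.57, 2.57, 3.14, 3.14, 3.14, 3.14, 3.14].

INTERFACE

Orientations are given as a rotation vector (axis times angle).
In Python, from bench import arm, kin, eyes, status gives the robot as it stands. Calls block until the motion is done:
- arm.move_to(position, orientation): joint-space move of the TCP to a pose.
- arm.line_to(position, orientation=None, rate=0.15): straight line of the TCP; orientation=None keeps the orientation; rate is the mean speed in m/s.
- arm.move_joints(angles): joint-space move.
- arm.command_gripper(opening, effort=None): finger opening in m; effort is the grip in N (None keeps the last); returns when the fingers have stopped.
- arm.hold(seconds).
- kin.inverse_kinematics(position, orientation): joint angles nearest the present ones, or None.
- eyes.grab_frame(name): name is "scene" or "top" or "wrist"; returns a dict with "color" (480x640x3 uint8, red, green, blue), "camera_matrix" (3x3 intrinsics, pixels), "rvec" (rotation vector, rad) and "tvec" (3), from world to camera coordinates, as OpenCV has them. Camera axes: x right, y down, z forward; pixel columns grow to the right and rows downward; lengths in m; the calibration is good to about 2 mm. A picture is of the moment at which its call begins. There is no depth.
A pose or a line that the arm cannot do raises arm.MotionError and nothing moves.
- arm.job_done(): hands the job in; it is judged then, once.
Readings, each from a call of its own:
- status.read_t(): time.
- status.read_joints(): joint angles.
- status.read_joint_velocities(): joint speeds.
- status.read_joint_torque(): joint torques, N m.
- status.read_position(): TCP position.
- status.read_tool_rot(): TCP orientation.
- status.read_contact_force(): force on the tool from outside, world axes, zero at the start.
- status.read_torque(): the same for the moment, N m.
- status.read_grip_width(): finger opening in m.
- status.read_gripper_force(): force on a finger pad.
Only numpy, scipy, OpenCV 4.12 (cv2) and the standard library are available. Lean on these libraries where they do the work, as an engineer would, in place of code of your own. Each camera call takes 0.05 s, during which the arm holds its last target. There are 200 camera calls.

## Working session

There is one attempt and no reset: what is moved stays moved. The work goes in short steps, each a Python script; the robot and the scene stay as the last script left them, time stands still between calls to the robot, and variables do not carry over. Pictures are saved under pics/ and viewed, at most 10 in all, crops included, and the job is handed in when it is done.

```bash
ls; mkdir -p pics; python3 - <<'E'
from bench import arm,kin,eyes,status
import cv2,numpy as np
for n in ["scene","top","wrist"]:
    f=eyes.grab_frame(n); cv2.imwrite(f"pics/{n}0.png",f["color"][:,:,::-1])
    R=cv2.Rodrigues(f["rvec"])[0]; print(n,(-R.T@np.ravel(f["tvec"])).round(3),R[2].round(2),f["camera_matrix"][0,0])
print(status.read_t(),status.read_tool_rot(),arm.grasp_offset,status.read_contact_force())
E
```

```text
pics
scene [0.869 0.094 0.726] [-0.53 -0.12 -0.84] 446.7449143751307
top [ 0.325 -0.006  1.245] [ 0.12  0.02 -0.99] 532.181331906735
wrist [0.217 0.617 0.384] [ 0.26 -0.13 -0.96] 371.6580372637828
0.15 [-7.15856231e-01 -3.05871265e+00  2.20724574e-03] -0.0187 [-0.84092444 -0.71112565 -0.0149555 ]
```

View pics/scene0.png

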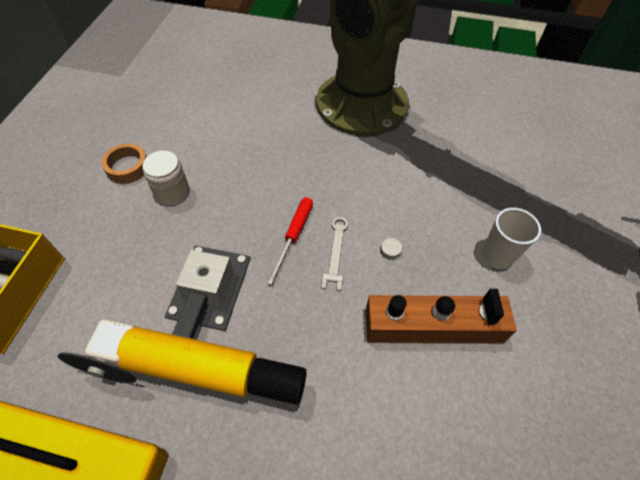

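View pics/top0.png

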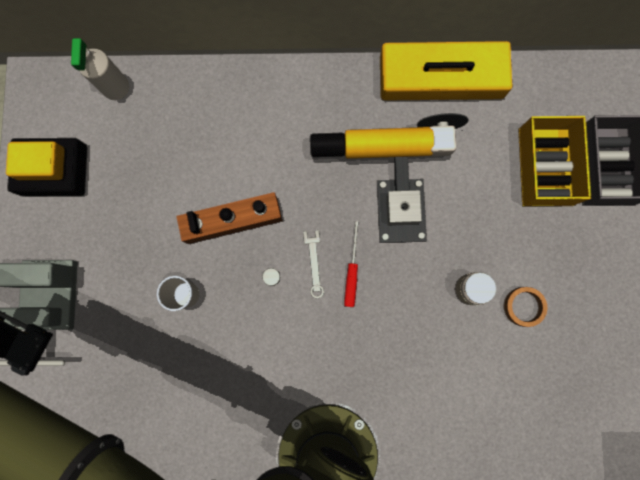

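The blade pin is at the rack's +y end: scene about (492,305), top about (193,221). The bore is at scene (203,271) and top (404,206). I'll triangulate both from these two views.

```bash
cat > h.py <<'E'
import cv2,numpy as np
def ray(f,uv):
    R=cv2.Rodrigues(f["rvec"])[0]; t=np.ravel(f["tvec"])
    p=cv2.undistortPoints(np.array([[uv]],float),f["camera_matrix"],None)[0,0]
    return -R.T@t, R.T@np.r_[p,1]
def plane(f,uv,z):
    o,d=ray(f,uv); return o+d*(z-o[2])/d[2]
def tri(*obs):
    A=0;b=0
    for f,uv in obs:
        o,d=ray(f,uv); d=d/np.linalg.norm(d); P=np.eye(3)-np.outer(d,d); A=A+P; b=b+P@o
    X=np.linalg.solve(A,b)
    return X,[np.linalg.norm(np.cross(X-ray(f,u)[0],ray(f,u)[1]/np.linalg.norm(ray(f,u)[1]))) for f,u in obs]
def dark(f,box,thr=50):
    "largest dark blob in box x0,y0,x1,y1 -> contour (full-image px)"
    x0,y0,x1,y1=box; m=(f["color"][y0:y1,x0:x1].max(2)<thr).astype(np.uint8)
    c=cv2.findContours(m,0,cv2.CHAIN_APPROX_NONE)[0]; c=max(c,key=cv2.contourArea)
    return c+np.array([[[x0,y0]]])
def cen(c):
    m=cv2.moments(c); return np.array([m["m10"],m["m01"]])/m["m00"]
E
python3 - <<'E'
from bench import arm,kin,eyes,status
from h import *
s=eyes.grab_frame("scene");t=eyes.grab_frame("top")
for nm,bs,bt in [("blade",(478,285,508,330),(184,205,206,238)),("bore",(194,263,212,280),(396,199,413,214))]:
    a=dark(s,bs,70);b=dark(t,bt,70); print(nm,cen(a),cv2.contourArea(a),cen(b),cv2.contourArea(b),tri((s,cen(a)),(t,cen(b))), cv2.minAreaRect(b))
m=cv2.inRange(cv2.cvtColor(t["color"],cv2.COLOR_RGB2HSV)[185:250,170:290],(3,110,50),(22,255,255))
c=max(cv2.findContours(m,0,1)[0],key=cv2.contourArea)+np.array([[[170,185]]])
bx=cv2.boxPoints(cv2.minAreaRect(c)); print([plane(t,p,.05).round(3) for p in bx])
g=t["color"]
m=cv2.inRange(g[180:235,380:425],(150,150,130),(255,255,255)); c=max(cv2.findContours(m,0,1)[0],key=cv2.contourArea)+np.array([[[380,180]]])
r=cv2.minAreaRect(c);print(r,plane(t,r[0],.06),[plane(t,p,.06).round(3) for p in cv2.boxPoints(r)])
E
```

```text
blade [492.33530767 306.64429089] 506.5 [193.31117267 222.30655586] 180.5 (array([0.51596344, 0.29651893, 0.08062397]), [np.float64(0.0017785713457407815), np.float64(0.001778571345740679)]) ((193.45364379882812, 222.1170654296875), (23.187889099121094, 9.917710304260254), 77.90524291992188)
bore [202.45751634 271.49673203] 25.5 [404.44144144 206.04504505] 18.5 (array([ 0.55473312, -0.17793306,  0.0547361 ]), [np.float64(0.0006046027871845071), np.float64(0.000604602787184476)]) ((404.5, 206.0), (4.0, 5.0), 90.0)
[array([0.536, 0.344, 0.05 ]), array([0.592, 0.116, 0.05 ]), array([0.531, 0.101, 0.05 ]), array([0.476, 0.328, 0.05 ])]
((404.53741455078125, 205.74813842773438), (30.112384796142578, 30.56182289123535), 87.1375961303711) [ 0.55463638 -0.17797041  0.06      ] [array([ 0.588, -0.143,  0.06 ]), array([ 0.591, -0.211,  0.06 ]), array([ 0.522, -0.213,  0.06 ]), array([ 0.519, -0.145,  0.06 ])]
```

```bash
cat >> h.py <<'E'
from scipy.spatial.transform import Rotation as Ro
def down(phi):
    "tool pointing down, tool y along (cos phi, sin phi)"
    y=np.array([np.cos(phi),np.sin(phi),0]); z=np.array([0,0,-1.]); return Ro.from_matrix(np.c_[np.cross(y,z),y,z]).as_rotvec()
E
python3 - <<'E'
from bench import arm,kin,eyes,status
from h import *
ph=np.radians(103.8)
arm.move_to([.516,.296,.26],down(ph)); 
f=eyes.grab_frame("wrist"); cv2.imwrite("pics/w1.png",f["color"][:,:,::-1]); np.save("w1.npy",f,allow_pickle=True)
arm.line_to([.516,.296,.21]); g=eyes.grab_frame("wrist");np.save("w2.npy",g,allow_pickle=True); cv2.imwrite("pics/w2.png",g["color"][:,:,::-1])
R=cv2.Rodrigues(f["rvec"])[0];P=[.516,.296,.08]
for k in(f,g): print(cv2.projectPoints(np.array([P]),k["rvec"],k["tvec"],k["camera_matrix"],None)[0])
print(status.read_t(),status.read_joints().round(2) if hasattr(status.read_joints(),'round') else status.read_joints(),status.read_contact_force())
print(kin.inverse_kinematics([.555,-.178,.1],down(np.radians(90))),kin.inverse_kinematics([.516,.296,.065],down(ph)))
E
```

```text
[[[320.21815783 210.32750147]]]
[[[321.39113924 224.07723439]]]
2.2083 [-0.63  0.21  0.07  1.61 -0.02  1.32  1.26] [0.85020371 0.74059145 0.16936793]
[-0.14945171  0.28789255  0.48420738  1.78541704 -0.14852838  1.10432344
  1.95563847] [-0.62271253  0.32822615  0.06765713  1.77223732 -0.02524436  1.04196633
  1.26573307]
```

View pics/w1.png

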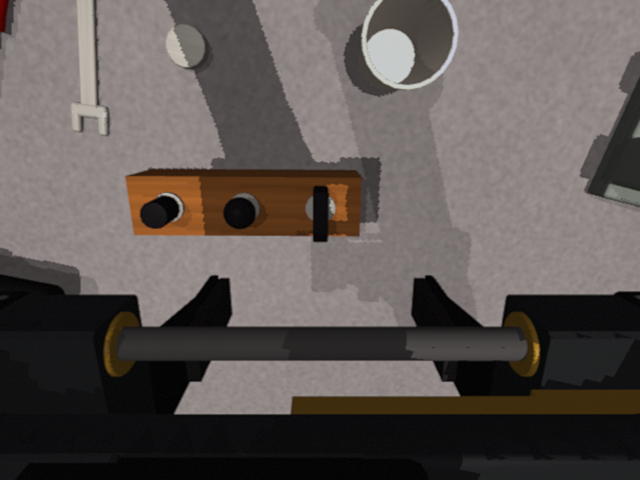

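View pics/w2.png

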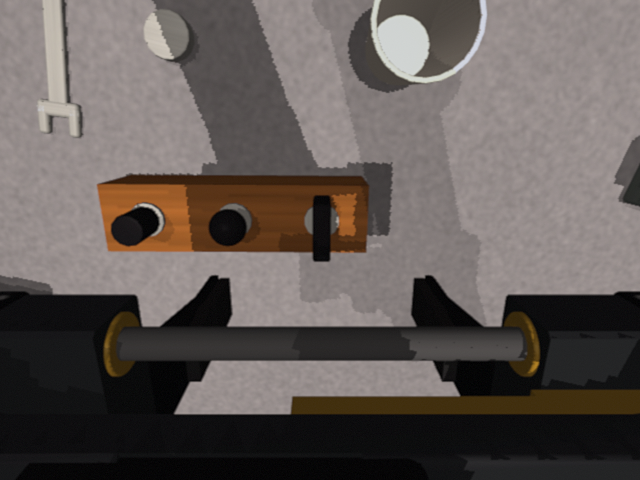

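The blade is at w1 about (320,213) and w2 about (321,228). It runs vertically in the image, so the tool yaw already matches it. The neighbouring pins stand clear to the left. Next I'll triangulate and grasp.

```bash
python3 - <<'E'
from h import *
f=np.load("w1.npy",allow_pickle=True).item();g=np.load("w2.npy",allow_pickle=True).item()
a=dark(f,(305,178,335,250),45);b=dark(g,(303,185,337,268),45)
for k,c in((f,a),(g,b)):
    r=cv2.minAreaRect(c);print(cen(c),r,cv2.boundingRect(c))
    x,y,w,h=cv2.boundingRect(c)
    for z in(.09,.103):print(z,[plane(k,p,z).round(4) for p in((x+w/2,y),(x+w/2,y+h),cen(c))])
t=dict(np.load("w1.npy",allow_pickle=True).item())
print(tri((f,cen(a)),(g,cen(b))))
from bench import eyes
s=eyes.grab_frame("scene"); t=eyes.grab_frame("top")
np.save("s.npy",s,allow_pickle=True);np.save("t.npy",t,allow_pickle=True)
print(tri((f,cen(a)),(g,cen(b)),(s,(492.3,306.6))))
E
```

```text
[320.00867824 213.22696929] ((320.0, 213.5), (55.0, 14.0), 90.0) (313, 186, 15, 56)
0.09 [array([0.4919, 0.2904, 0.09  ]), array([0.5433, 0.303 , 0.09  ]), array([0.5164, 0.2959, 0.09  ])]
0.103 [array([0.4898, 0.2899, 0.103 ]), array([0.5391, 0.302 , 0.103 ]), array([0.5133, 0.2952, 0.103 ])]
[321.36778355 227.8224005 ] ((321.5, 228.0), (64.0, 17.0), 90.0) (313, 196, 18, 65)
0.09 [array([0.4915, 0.2905, 0.09  ]), array([0.5434, 0.3032, 0.09  ]), array([0.5163, 0.296 , 0.09  ])]
0.103 [array([0.489 , 0.2898, 0.103 ]), array([0.5385, 0.302 , 0.103 ]), array([0.5127, 0.2952, 0.103 ])]
(array([0.51663551, 0.29604989, 0.08892107]), [np.float64(7.781108591439484e-05), np.float64(7.781108591454805e-05)])
(array([0.51783768, 0.29656214, 0.0845861 ]), [np.float64(0.0003709221413584406), np.float64(0.00014173565079293155), np.float64(0.0005095856478131572)])
```

```bash
python3 - <<'E'
from bench import arm,kin,eyes,status
from h import *
ph=np.radians(103.8); x,y=.5172,.2962
arm.command_gripper(.045)
arm.line_to([x,y,.10],rate=.15); arm.line_to([x,y,.068],rate=.05)
print(status.read_contact_force())
arm.command_gripper(.0,effort=50)
print(status.read_grip_width(),status.read_gripper_force(),status.read_position(),status.read_contact_force())
arm.line_to([x,y,.088],rate=.05); print(status.read_contact_force())
arm.line_to([x,y,.205],rate=.12); print(status.read_contact_force(),status.read_grip_width())
arm.move_to([.5547,-.1779,.205],down(np.radians(95)))
arm.hold(.3); print(status.read_contact_force(),status.read_position())
f=eyes.grab_frame("wrist"); np.save("w3.npy",f,allow_pickle=True); cv2.imwrite("pics/w3.png",f["color"][:,:,::-1])
s=eyes.grab_frame("scene"); np.save("s3.npy",s,allow_pickle=True); cv2.imwrite("pics/s3.png",cv2.resize(s["color"][150:390,120:440,::-1],None,fx=2.4,fy=2.4))
print(status.read_t())
E
```

```text
[-0.23771524 -0.2486955  -0.10844743]
0.013500319104783162 50.00010369345546 [0.5172148  0.29633173 0.06810442] [-0.63951996 -0.08060717  0.63762004]
[-0.3861447  -0.47826283 -2.23605747]
[ 0.03621933  0.25242588 -2.48173882] 0.013243967935900432
[ 0.6642531  -0.12873659 -2.4540153 ] [ 0.55492858 -0.17725708  0.20497067]
9.3917
```

View pics/w3.png

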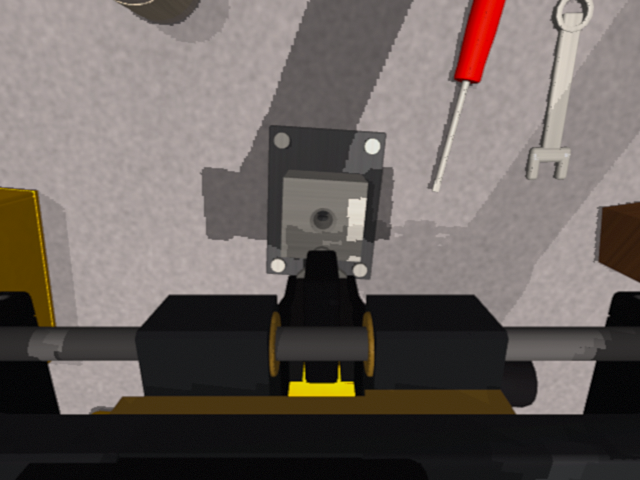

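View pics/s3.png

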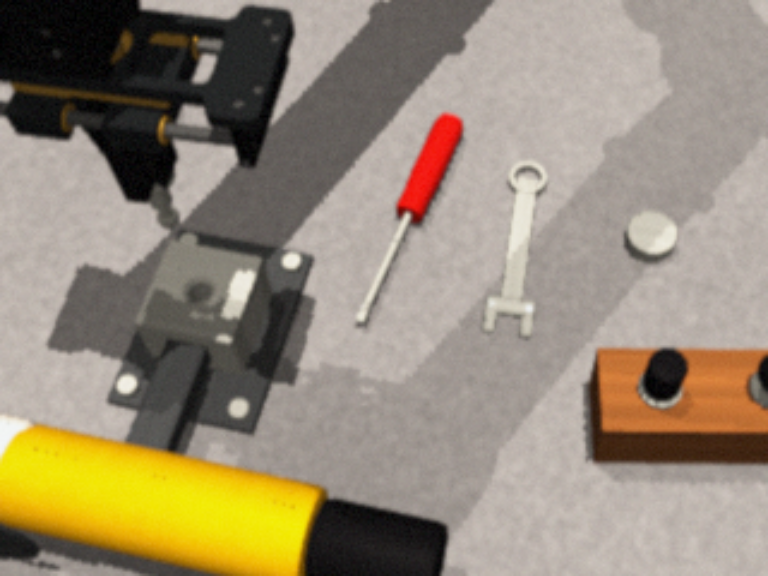

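The bore shows at wrist (323,218) and scene about (203,271). The held pin's shank shows in the scene view at about (190,237). I'll triangulate the bore, lower to 12 mm above it and look again.

```bash
python3 - <<'E'
from bench import arm,kin,eyes,status
from h import *
f=np.load("w3.npy",allow_pickle=True).item();s=np.load("s.npy",allow_pickle=True).item();t=np.load("t.npy",allow_pickle=True).item()
g=f["color"][205:232,308:338].max(2); print(g.min(),np.median(g))
c=dark(f,(308,205,338,232),int(g.min()*.5+np.median(g)*.5)); e=cv2.fitEllipse(c);print(e)
u=e[0]; print(plane(f,u,.06),tri((f,u),(s,(202.5,271.5)),(t,(404.44,206.05))))
x,y=.5547,-.1775
arm.line_to([x,y,.134],rate=.1); arm.hold(.2); print(status.read_position())
w=eyes.grab_frame("wrist");s=eyes.grab_frame("scene");np.save("w4.npy",w,allow_pickle=True);np.save("s4.npy",s,allow_pickle=True)
A=cv2.resize(w["color"][170:320,220:420],None,fx=4,fy=4)[:,:400*2]
B=cv2.resize(s["color"][210:310,150:270],None,fx=6,fy=6)
cv2.imwrite("pics/w4.png",A[:,:,::-1]);cv2.imwrite("pics/s4.png",B[:,:,::-1])
E
```

```text
29 104.0
((321.02630615234375, 216.703369140625), (10.671158790588379, 16.040756225585938), 52.22735595703125)
[ 0.55290244 -0.17825327  0.06      ] (array([ 0.5545601 , -0.17805057,  0.0542864 ]), [np.float64(0.000218622267080978), np.float64(0.0006314387878860629), np.float64(0.0006887202654004809)])
[ 0.55520099 -0.17767925  0.13479281]
```

View pics/w4.png

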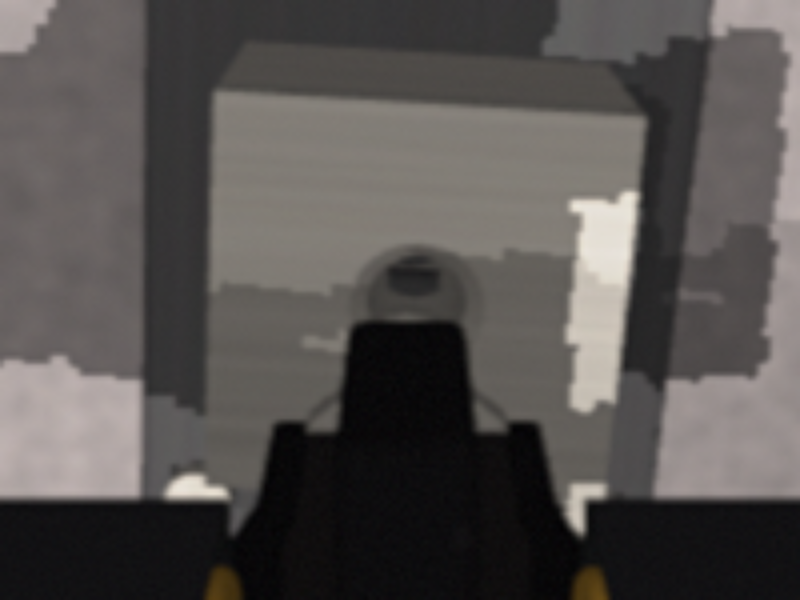

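View pics/s4.png

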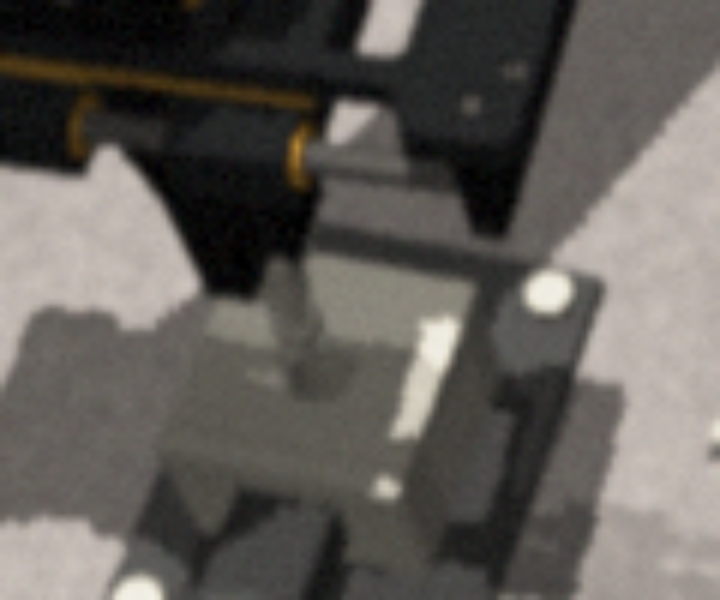

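The tip sits over the bore mouth: rim centre at wrist about (324,245), and in the scene crop the tip ends inside the dark hole at about (315,370). Next is a guarded descent that corrects sideways force as it goes.

```bash
python3 - <<'E'
from bench import arm,kin,eyes,status
from h import *
arm.hold(.3)
F0=np.mean([status.read_contact_force() for _ in range(3)],0); np.save("F0.npy",F0)
x,y=.5547,-.1777; z=.134; t0=status.read_t(); print(t0,F0)
while z>.066:
    dz=.003 if z>.105 else .0015 if z>.077 else .0005
    z-=dz; arm.line_to([x,y,z],rate=.03)
    F=np.array(status.read_contact_force())-F0; p=status.read_position()
    print(f"{z:.4f} {p[2]:.4f} {F.round(1)} {(p[:2]-[x,y])*1e3} t{status.read_t():.1f}")
    if F[2]>(5 if z>.092 else 14): print("stop");break
    sh=F[:2]*.00015; 
    if np.hypot(*F[:2])>2: x,y=np.array([x,y])+np.clip(sh,-.0005,.0005)
E
```

```text
10.85 [ 0.40369409  0.27610484 -1.34708552]
0.1310 0.1306 [ 0.1 -0.2 -0.9] [-0.29027338  0.04826404] t11.1
0.1280 0.1277 [-0.2 -1.  -1. ] [-0.20441689  0.05682678] t11.3
0.1250 0.1247 [ 0.1 -0.2 -0.6] [-0.20673187  0.03444905] t11.6
0.1220 0.1217 [-0.1 -0.8 -0.5] [-0.22385976  0.0606731 ] t11.8
0.1190 0.1187 [-0.7 -0.4 -0.5] [-0.20222611  0.07621978] t12.1
0.1160 0.1157 [ 0.1 -0.7 -0.4] [-0.15819689  0.10161462] t12.3
0.1130 0.1128 [ 0.2  1.1 -1. ] [0.08403848 0.32476006] t12.6
0.1100 0.1097 [ 0.7  0.6 -1.6] [0.08238425 0.37325985] t12.8
0.1070 0.1068 [ 1.2  0.9 -1.6] [0.09655401 0.27208533] t13.1
0.1040 0.1037 [ 2.2  1.  -2.1] [0.08224616 0.23826511] t13.3
0.1025 0.1024 [ 0.7  1.1 -0.9] [-0.03674648  0.01803375] t13.6
0.1010 0.1009 [ 0.3  1.3 -0.6] [0.00961451 0.0279026 ] t13.8
0.0995 0.0994 [ 1.1  1.3 -0.6] [0.0040543  0.00067803] t14.1
0.0980 0.0979 [ 1.1  1.7 -0.1] [-0.00664314  0.00771134] t14.3
0.0965 0.0963 [ 0.6  0.1 -0.8] [-0.19644817 -0.11639445] t14.6
0.0950 0.0948 [ 1.3  0.5 -0.9] [-0.186334   -0.12842462] t14.8
0.0935 0.0933 [-0.3  1.5 -0.4] [-0.16227973 -0.09506902] t15
[... 1381 characters left out ...]
] t20.6
0.0710 0.0706 [ 0.1  0.8 -0.9] [-0.39956434  0.22338279] t20.9
0.0705 0.0703 [-0.8 -0.5 -0.7] [-0.22897645  0.105269  ] t21.1
0.0700 0.0699 [-0.1  0.3  0.2] [-0.08006378  0.00280149] t21.4
0.0695 0.0695 [-0.   0.7 -1.1] [ 0.02282642 -0.02558589] t21.6
0.0690 0.0690 [ 0.2  1.4 -1. ] [ 0.07201234 -0.05450478] t21.9
0.0685 0.0685 [-0.  -0.9 -0.8] [ 0.01436148 -0.02874198] t22.1
0.0680 0.0681 [-0.9  0.4  0.2] [ 0.06781026 -0.05309955] t22.4
0.0675 0.0681 [-3.2  0.7  6.8] [ 0.11675413 -0.03803683] t22.6
0.0670 0.0681 [-2.1  1.6  8.6] [ 0.56383463 -0.18816585] t22.9
0.0665 0.0681 [-2.7  1.1 10.6] [ 0.88636426 -0.34587917] t23.1
0.0660 0.0680 [-2.1  0.2 12. ] [ 1.28979615 -0.52577969] t23.4
```

It clicked at TCP z about 0.0715 and the flange landed at 0.068. Now the pull test.

```bash
python3 - <<'E'
from bench import arm,kin,eyes,status
from h import *
F0=np.load("F0.npy"); p=status.read_position(); x,y=p[0],p[1]; z=.0675; hit=0
def fz(n=6):
    v=[]
    for _ in range(n): arm.hold(.04); v.append(np.array(status.read_contact_force())-F0)
    return np.mean(v,0)
arm.line_to([x,y,z],rate=.02)
while z<.0765:
    z+=.0006 if z<.0703 else .0002
    arm.line_to([x,y,z],rate=.02); F=fz(3)
    q=status.read_position(); print(f"{z:.4f} {q[2]:.4f} {F.round(1)} {((q[:2]-[x,y])*1e3).round(1)}")
    if F[2]<-14.2 : break
    if q[2]>.0755: print("not caught?");break
for _ in range(5): print("hold",fz(5).round(1))
print(status.read_t(),status.read_position(),status.read_grip_width())
E
```

```text
0.0681 0.0681 [ 0.4 -0.3  3.8] [ 0.3 -0.1]
0.0687 0.0682 [ 0.3  0.1 -0.9] [-0.5  0.2]
0.0693 0.0692 [-0.7  0.8 -0.8] [-0.2  0.1]
0.0699 0.0700 [-0.6  0.  -0. ] [ 0.  -0.1]
0.0705 0.0706 [-0.1  0.4 -0.2] [ 0.1 -0.1]
0.0707 0.0707 [ 0.2  0.1 -0.3] [ 0.  -0.1]
0.0709 0.0709 [-0.3 -0.  -0.4] [-0. -0.]
0.0711 0.0710 [-0.6 -0.3 -0.8] [-0.1  0. ]
0.0713 0.0712 [ 0.2 -0.4 -2.3] [-0.1 -0. ]
0.0715 0.0713 [ 0.3 -0.1 -3.6] [-0.1 -0. ]
0.0717 0.0715 [ 0.5 -0.4 -5.3] [-0.1  0. ]
0.0719 0.0717 [ 0.5 -0.9 -6.7] [-0.1  0.1]
0.0721 0.0719 [ 0.7 -0.7 -8.5] [-0.2  0. ]
0.0723 0.0721 [ 1.1 -0.2 -9.2] [-0.2  0.1]
0.0725 0.0723 [  0.8  -0.4 -11.4] [-0.2  0.1]
0.0727 0.0725 [  1.   -0.4 -12.1] [-0.2  0.1]
0.0729 0.0727 [  0.7  -1.  -14. ] [-0.2  0.1]
0.0731 0.0729 [  0.7  -0.4 -15.3] [-0.2  0.1]
hold [  1.2  -0.3 -15.8]
hold [  1.1  -0.8 -16. ]
hold [  1.   -0.4 -16.4]
hold [  0.3  -0.5 -16.5]
hold [  0.6  -0.5 -16.7]
31.3917 [ 0.55516957 -0.177298    0.07302353] 0.013493144917581067
```

The catch holds at 15 to 16.7 N. Now seat the pin fully, release, retreat and look.

```bash
python3 - <<'E'
from bench import arm,kin,eyes,status
from h import *
F0=np.load("F0.npy"); p=status.read_position(); x,y=.5552,-.1773; z=.0725
while z>.0655:
    z-=.0005; arm.line_to([x,y,z],rate=.02); F=np.array(status.read_contact_force())-F0
    if F[2]>9: break
print(z,F,status.read_position())
z=status.read_position()[2]-.0003; arm.line_to([x,y,z],rate=.02); arm.hold(.2)
arm.command_gripper(.05); arm.hold(.3)
q=status.read_position(); arm.line_to([q[0],q[1],.13],rate=.06); arm.line_to([x,y,.24],rate=.15)
arm.hold(.3); print(status.read_contact_force(),status.read_t())
w=eyes.grab_frame("wrist");cv2.imwrite("pics/w5.png",w["color"][:,:,::-1])
E
```

```text
0.06699999999999999 [-4.33762076  2.01688738  9.3985136 ] [ 0.5553095  -0.17733754  0.06806679]
[ 0.06168182  0.44743734 -0.0413843 ] 38.15
```

View pics/w5.png

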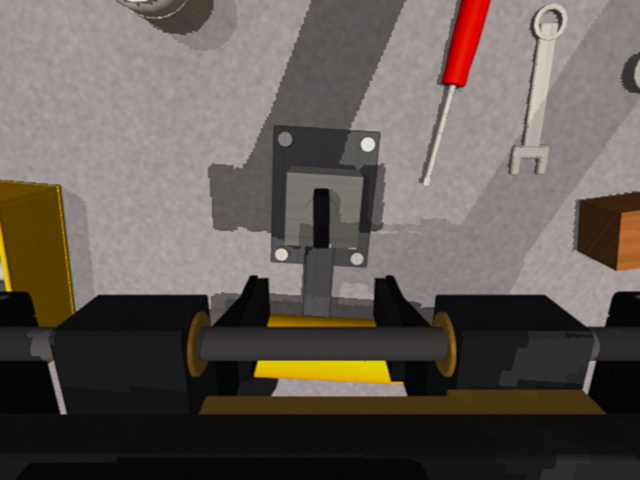

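The blade head stands upright in the block at about (321,217), and the fingers are clear. The tools are where they were, and the flange landed at the same height (0.068) as the first time.

```bash
python3 -c "
from bench import arm
print(arm.job_done())"
```

```text
the job is handed in; nothing more can be done
None
```

The blade-headed lock pin clicked into the bore, its catch held a pull of 15 to 16.7 N for about a second, and I pressed it back home, let go and handed the job in at about 38 s.

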